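Close the locking jaw of a board holder on a circuit board

ROBOT

A 6-joint arm with a two-finger parallel gripper is mounted at the origin on a cart in front of the work surface, level with it; the furniture and walls round the work are solid. World frame = base frame: x ahead of the robot, y to its left, z up, the work surface at z = 0. Lengths are in m, angles in rad, forces in N, time in s.
With the tool pointing down it reaches from about 0.3 to 0.875 m from the base axis. Payload 6.4 kg.
Tool frame: the origin (TCP) lies midway between the tips of the shut fingers; the grasp point (between the pads) lies 19 mm behind it; z points along the fingers, y is the direction in which the jaws open and shut (so a half turn about z gives the same grasp; the last joint's range is limited). The gripper opens to 85 mm and grips with 20 to 120 N. Pads are 22 mm wide; open, the fingers measure 114 mm over their backs; the gripper's body (76 mm by 85 mm) begins 54 mm behind the grasp point. The pads swing forward as they close: fully open they stand 13 mm farther back than shut.
Start: joints at [-1.36, 0.181, 1.607, -0, 1.354, -0.206], TCP at [0.233, -0.526, 0.202] pointing down, gripper open.
Joint ranges: [-2.99, 2.99], [-0.89, 2.07], [0.3, 2.58], [-1.14, 4.28], [0, 2.63], [-3.12, 3.12]. Speed limits (rad/s): [2.57, 2.57, 3.01, 3.14, 3.14, 3.14].

INTERFACE

Orientations are given as a 3x3 rotation matrix whose columns are the frame's x, y, z axes.
In Python, from rig import read_state, camera, close_job, search_frame gives the robot as it stands.
- The arm moves only by the tool apply_moves, never from a script. Its argument "plan" is a list of rows, each an object with "linear": the shift along the tool's x, y, z in mm, a list of three; "twist": the turn about the tool's z in degrees. A call has 1 to 10 rows; each row shifts and turns the commanded pose from where the row before left it, along the tool's axes as they then stand; what a row does not reach is not made up. A row lasts 1/12 s, in which the tool goes at most 41.7 mm and 7.16 degrees, less where a joint would pass 70% of its speed; a pose out of reach is approached as far as the arm can. A call with a gripper value outside its range is refused whole. "fingers" is the opening in per cent of the stroke, from 0 (shut) to 100 (fully open), set as the call begins (left out, the last holds). The fingers move at their own pace and stop on an object; "force" is the grip in N (left out, the last holds). Time passes only in rows, so rows that do not move let the fingers close. It gives the time, the measured TCP pose, the force and the opening at its end, in the units of the state.
- read_state(): the state, without advancing time (a new reading comes with each control period).
- camera(name): name is "side" or "top" or "wrist"; returns a dict with "frame" (480x640x3 uint8, blue, green, red), "vertical_fov" (degrees; the focal length in pixels is half the picture's height over the tangent of half this angle, whatever the lens; pixels are square), "cx", "cy" (the principal point, pixels), "extrinsics" (4x4, takes a point from camera to world coordinates); the wrist camera has in their place "hand_eye" (4x4, takes a point from camera to tool coordinates, whose origin is the TCP and whose axes are the flange's). Camera axes: x right, y down, z forward; pixel columns grow to the right and rows downward; lengths in m; the calibration is good to about 2 mm. The wrist camera is an equidistant fisheye: a pixel r from the principal point sees the ray r / f radians off the axis. A picture is of the moment at which its call begins: read the wrist's pose just before it. There is no depth.
- close_job(): hands the job in, once; it reports no verdict.
Trained networks look in a picture, given as the dict that the camera call returned (one of the last four; its "shot" number tells which), for a name from the list of things; names that differ only in an ending like _2 or _b are one class to them, and where a whole thing is asked for, a point or a joint stands for the part that bears it (a point fixed in the world has none). Each returns a list of dicts, best first, with "conf" (0 to 1); they miss things now and then, are a little off and sometimes report something else, mostly with a low value. They report only what shows in the picture. A call takes as long as a camera call. They do not tell look-alikes from the thing itself.
- search_frame(target, picture): "location" ([x, y, z] in m, in world coordinates, good to about 4 mm: the middle of the surface that is visible of it).
The state is a dict: "t": time; "qpos": joint angles; "qd": joint speeds; "joint_efforts": joint torques, N m; "eef_pos": TCP position; "orientation": TCP orientation; "wrist_force": force on the tool from outside, world axes, zero at the start; "wrist_torque": the same for the moment, N m; "width": opening from 0.0 (shut) to 1.0 (fully open).
Only numpy, scipy, OpenCV 4.12 (cv2) and the standard library are available. Lean on these libraries where they do the work, as an engineer would, in place of code of your own. Each camera call takes 0.05 s, during which the arm holds its last target.

TASK

Lock the circuit board into the board holder: with the fingertips press the red lock button on the sliding jaw fully down and, keeping it held down, push the jaw to the left along its rods as far as its stop, so that it carries the board home into the grooves of both jaws; then take the fingers off so that the button springs up and locks the jaw. Pick nothing up, do not touch the board itself, and leave the small things round the holder where they lie.

Things in the scene. Friction and masses are not known exactly. Their poses are not given: they have to be found in the camera images.
- holder: Board holder, fixed to the desk: dark base plate 100 (x) by 296 mm (y), an end block at each end, two steel guide rods 8 mm thick along its y axis (at x = -32 and +32 mm, tops at z = 38 mm). Origin on the desk, on the middle line; it reaches from y = -153 to +143 mm. +y (to the robot's left, turned by the holder's yaw of up to 0.4 rad) is the way the sliding jaw closes.
- fixed_groove (a point): Middle of the bottom of the fixed jaw's groove, at y = +120 mm of the holder, 39 mm above the desk. The left end block, 54 mm high, is the fixed jaw; the groove runs along x in its inner face, 6 mm deep, from 37 to 43.5 mm above the desk. Axes as the holder's.
- jaw (a joint): Travel of the sliding jaw along the holder's +y axis, m: 0 fully open, 0.085 against its stop (brass block under the rods, a hard stop). Starts between 0 and 0.047. Aluminium block 90 (x) by 62 mm (y) on the rods, top 50 mm above the desk. With the button up a toothed rack (a notch every 4 mm, one of them at the stop) locks it firmly; with the button down it slides with 1 to 2 N, the board included.
- jaw_groove (a point): Middle of the bottom of the sliding jaw's groove, which faces +y, 6 mm deep, from 37 to 43.5 mm above the desk. It lies 33 mm ahead (+y) of the button's centre, and at the stop at y = +18.5 mm of the holder. Axes as the holder's.
- button_top (a point): Centre of the flat top of the red lock button on the sliding jaw, 28 x 28 mm, 58 mm above the desk when up; moves with button and jaw. Axes as the holder's. 23 mm ahead (+y) of it is the face of an upright thumb rest, part of the jaw, 46 mm wide, 10 mm thick, top 70 mm above the desk: a fingertip on the button may push against it.
- lock (a joint): Travel of the lock button downward, m: 0 up (jaw locked), 0.007 fully down. Spring: 3 N starts it, 4.8 N is fully down. The jaw is free only while the button is 0.004 or more down; let go, it springs up by itself into the nearest notch.
- board: Green circuit board with parts on top, 80 (x) by 100 (y) by 2.4 mm, 22 mm high over its parts, about 80 g, loose across the two rods between the jaws. Origin at the centre of its underside, 38 mm above the desk. It starts 11 to 27 mm short of home and slightly crooked; home is its centre at y = 69 mm of the holder, with 1.5 mm of play between the groove bottoms.
- side_cutters: Red-handled cutters, 148 x 40 x 12 mm, lying in front of the holder; origin at the centre of the underside. Bystander.
- flux_tin: Round tin, red lid, 51 mm across and 18 mm high, behind the holder; origin at the centre of the underside. Bystander.
- motor_desk: Small silver motor, 24 x 45 x 19 mm, lying in front of the holder; origin at the centre of the underside. Bystander.
- solder_reel: Reel of solder with black rims, 50 mm across and 38 mm high, standing behind the holder; origin at the centre of the underside. Bystander.
Not all that is in view belongs to the job. Of the things shaped like the board, the green one is meant.

How it is judged:
By the outcome, as a careful person would: the job done as asked, in the order asked, and still so for the second after the job is handed in, with the robot touching nothing.
It also fails if it takes over 32 s, if anything falls off the work surface, if the arm or the gripper's body presses on something with over 40 N, if the wrist force passes 120 N, or if a joint passes its speed limit or range.

## Working session

There is one attempt and no reset: what is moved stays moved. The work goes in short steps, Python scripts to look and compute and a tool call to move; the robot and the scene stay as the last step left them, time stands still between calls to the robot, and variables do not carry over. Pictures are saved under pics/ and viewed, and the job is handed in when it is done.

Besides the shell and the picture viewer there is one more tool, called after ">>>" by a JSON object that holds its "api" and its "payload", one argument or row to a line. apply_moves: Moves the arm, as the interface text tells. Its arguments: {"type":"object","properties":{"plan":{"type":"array","items":{"type":"object","properties":{"linear":{"type":"array","items":{"type":"number"}},"twist":{"type":"number"}}}},"fingers":{"type":"number"},"force":{"type":"number"}},"required":["plan"]}

```bash
mkdir -p pics
cat > h.py <<'E'
import numpy as np,cv2
from rig import *
def ray(p,u,v):
    f=240/np.tan(np.radians(p["vertical_fov"])/2);E=np.array(p["extrinsics"])
    d=E[:3,:3]@np.array([(u-p["cx"])/f,(v-p["cy"])/f,1]);return E[:3,3],d
def atz(p,u,v,z):
    o,d=ray(p,u,v);return o+d*(z-o[2])/d[2]
def proj(p,X):
    f=240/np.tan(np.radians(p["vertical_fov"])/2);E=np.array(p["extrinsics"])
    c=E[:3,:3].T@(np.array(X)-E[:3,3]);return p["cx"]+f*c[0]/c[2],p["cy"]+f*c[1]/c[2]
E
python3 - <<'E'
from h import *
s=read_state();print(s["t"],s["eef_pos"],s["orientation"],s["width"],s["wrist_force"])
for n in("top","side"):
    p=camera(n);cv2.imwrite(f"pics/{n}1.png",p["frame"])
    print(n,p["vertical_fov"],p["cx"],p["cy"],np.round(p["extrinsics"],3).tolist())
    for t in("holder","button_top","jaw_groove","fixed_groove","jaw","board","side_cutters","flux_tin","motor_desk","solder_reel"):
        try:
            for r in search_frame(t,p)[:3]: print(t,np.round(r["location"],3),round(r["conf"],2),[round(x) for x in proj(p,r["location"])])
        except Exception as e: print(t,e)
print(read_state()["t"])
E
```

```text
0.0 [ 0.23268348 -0.52516383  0.20088933] [[ 9.14386043e-01  4.04843204e-01 -3.79262843e-04]
 [ 4.04843236e-01 -9.14384515e-01  1.70702145e-03]
 [ 3.44283965e-04 -1.71441859e-03 -9.99998471e-01]] 1.0038159316637525 [-0.08374121  0.29454696 -0.37685338]
top 43.42296850273483 314.35552903687443 238.41141457156058 [[-0.011, -0.991, 0.136, 0.401], [-1.0, 0.013, 0.01, -0.0], [-0.012, -0.136, -0.991, 1.032], [0.0, 0.0, 0.0, 1.0]]
holder [ 0.573 -0.161  0.041] 0.84 [417, 216]
button_top [ 0.598 -0.195  0.059] 0.72 [438, 199]
jaw_groove [ 0.593 -0.191  0.046] 0.84 [435, 203]
fixed_groove [ 0.577 -0.16   0.042] 0.75 [416, 214]
jaw [ 0.598 -0.192  0.05 ] 0.81 [435, 200]
board [0.406 0.103 0.001] 0.83 [261, 319]
board [ 0.554 -0.064  0.037] 0.64 [358, 229]
board [0.586 0.156 0.001] 0.55 [230, 215]
side_cutters [ 0.449 -0.086  0.006] 0.89 [372, 292]
flux_tin [ 0.648 -0.071  0.018] 0.92 [361, 176]
flux_tin [ 0.578 -0.162  0.042] 0.59 [417, 213]
flux_tin [ 0.484 -0.221  0.016] 0.31 [452, 270]
motor_desk [ 0.485 -0.224  0.019] 0.69 [454, 270]
motor_desk [ 0.577 -0.162  0.044] 0.48 [418, 214]
solder_reel [ 0.692 -0.195  0.041] 0.72 [434, 146]
solder_reel [ 0.593 -0.194  0.048] 0.23 [436, 203]
side 45.69062469097729 318.9355622103977 246.42054703321872 [[0.98, -0.067, 0.189, 0.394], [-0.199, -0.424, 0.884, -0.756], [0.021, -0.903, -0.428, 0.442], [0.0, 0.0, 0.0, 1.0]]
holder [ 0.575 -0.206  0.041] 0.62 [368, 343]
button_top [ 0.595 -0.202  0.062] 0.88 [384, 325]
jaw_groove [ 0.592 -0.208  0.05 ] 0.86 [383, 337]
fixed_groove [ 0.57  -0.197  0.039] 0.82 [363, 341]
jaw [ 0.582 -0.207  0.05 ] 0.72 [375, 337]
board [0.584 0.156 0.004] 0.69 [317, 245]
board [ 0.545 -0.075  0.039] 0.64 [322, 293]
board [0.404 0.095 0.004] 0.62 [217, 267]
side_cutters [ 0.448 -0.1    0.011] 0.76 [255, 326]
flux_tin [ 0.652 -0.079  0.017] 0.69 [394, 301]
motor_desk [ 0.484 -0.232  0.014] 0.74 [298, 383]
solder_reel [ 0.691 -0.206  0.035] 0.84 [457, 338]
1.1
```

Run:
```python
import cv2
a=cv2.imread("pics/top1.png");b=cv2.imread("pics/side1.png")
cv2.imwrite("pics/top1c.png",cv2.resize(a[130:310,290:510],None,fx=3.3,fy=3.3,interpolation=2))
cv2.imwrite("pics/side1c.png",cv2.resize(b[200:400,200:460],None,fx=3,fy=3,interpolation=2))
```

```text
(no output)
```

View pics/top1.png

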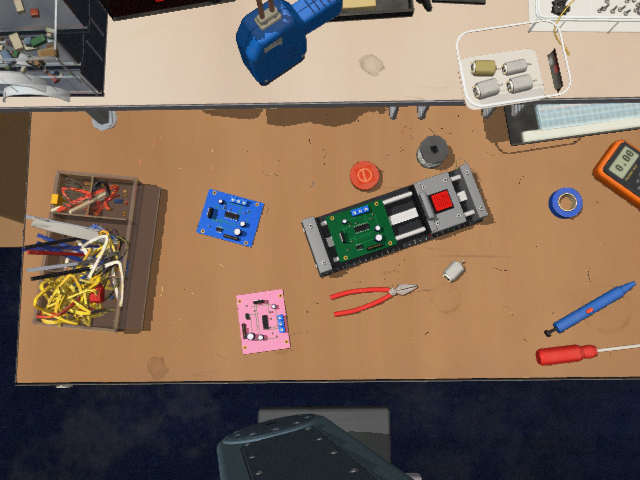

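View pics/top1c.png

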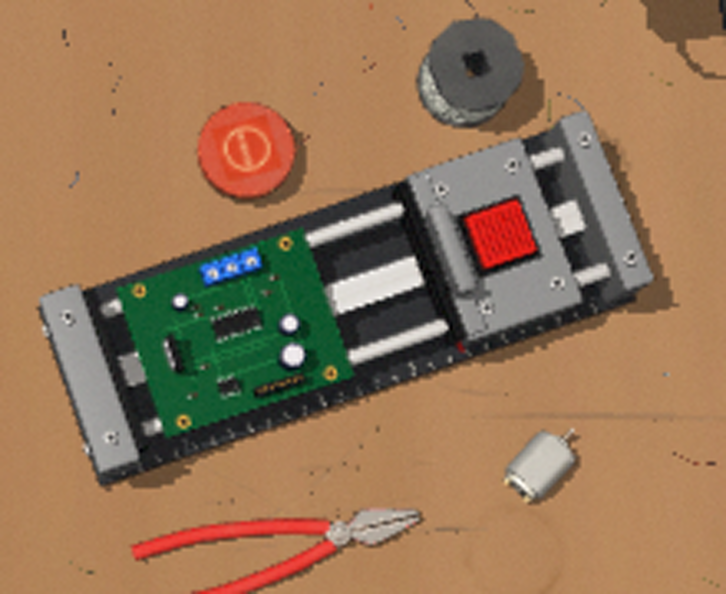

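View pics/side1c.png

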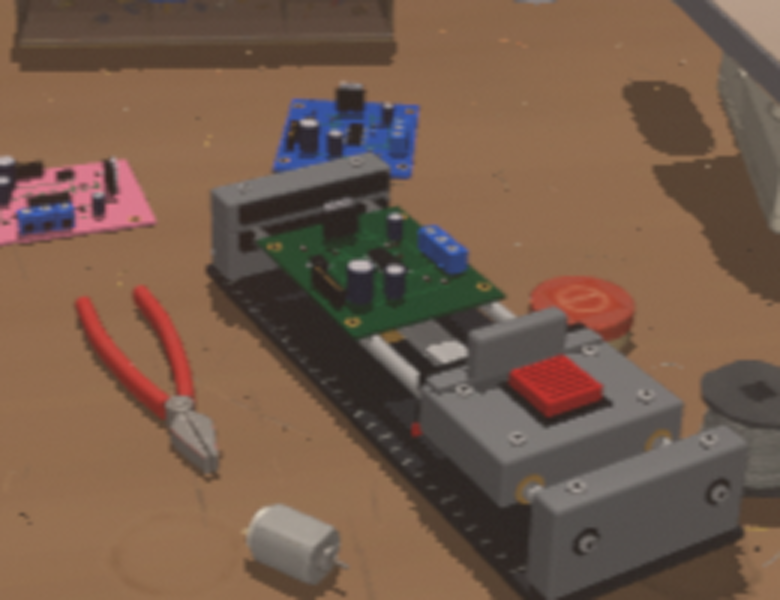

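The crops show the green board on the rods at top pixel (358,229). The look-alikes are blue at (230,217) and pink at (263,320), both flat on the desk. The red button is at about (442,202), on the jaw, with the thumb rest to its left. Next I'll measure the axis and the button precisely.

Run:
```python
from h import *
P={}
for n in("top","side"):
    p=camera(n);P[n]=p;f=p["frame"].astype(int)
    m=((f[...,2]>150)&(f[...,1]<70)&(f[...,0]<80)).astype(np.uint8)
    k,l,st,c=cv2.connectedComponentsWithStats(m)
    for i in range(1,k):
        if st[i,4]>60: print(n,st[i],c[i],atz(p,*c[i],.058))
p=P["top"]
g=lambda u,v:(u/3.3+290,v/3.3+130)
pts={"L":[(42,297),(78,283),(137,460),(103,473)],"Lscr":[(68,318),(111,437)],"Rscr":[(585,139),(631,258)]}
W={k:np.array([atz(p,*g(*q),.054) for q in v]) for k,v in pts.items()}
for k,v in W.items(): print(k,np.round(v,4).tolist())
d=W["Lscr"].mean(0)-W["Rscr"].mean(0);print("yaw ends",np.arctan2(-d[0],d[1]),np.linalg.norm(d))
d=W["Lscr"][0]-W["Lscr"][1];print("yaw x",np.arctan2(d[1],d[0]),np.linalg.norm(d))
d=W["Rscr"][0]-W["Rscr"][1];print("yaw x",np.arctan2(d[1],d[0]))
print(read_state()["t"])
```

```text
top [431 191  21  20 270] [441.45555556 200.38888889] [ 0.5955859  -0.19985384  0.058     ]
top [330 287  60  13 229] [359.31441048 291.25327511] [ 0.44836775 -0.06192208  0.058     ]
top [ 89 288  12  14  76] [ 94.47368421 296.98684211] [0.44411882 0.36620366 0.058     ]
top [334 294  58  23 204] [361.39215686 306.7254902 ] [ 0.42355896 -0.06472806  0.058     ]
top [538 345  59  20 531] [565.13559322 354.11487759] [ 0.34537263 -0.38522365  0.058     ]
side [245 296  19  36 131] [255.87022901 313.38931298] [ 0.44546116 -0.14340439  0.058     ]
side [226 300  29  34 121] [237.20661157 315.7768595 ] [ 0.42206282 -0.14510148  0.058     ]
side [371 319  29  16 252] [384.85714286 326.22619048] [ 0.59716795 -0.19863827  0.058     ]
L [[0.5666, 0.0284, 0.054], [0.5734, 0.0104, 0.054], [0.4845, -0.0178, 0.054], [0.4783, -0.0009, 0.054]]
Lscr [[0.5558, 0.0155, 0.054], [0.4961, -0.0051, 0.054]]
Rscr [[0.6435, -0.2453, 0.054], [0.5825, -0.2654, 0.054]]
yaw ends 0.3224113307443862 0.2747096347992531
yaw x 0.3323696968175498 0.06320415081852
yaw x 0.3177344355229693
1.2
```

>>> {"api": "apply_moves", "payload": {
  "plan": [
    {"linear":[0,0,0],"twist":5.3},
    {"linear":[28,-12.3,0]},
    {"linear":[28,-12.3,0]},
    {"linear":[28,-12.3,0]},
    {"linear":[28,-12.3,0]},
    {"linear":[28,-12.3,0]},
    {"linear":[28,-12.3,0]},
    {"linear":[28,-12.3,0]},
    {"linear":[28,-12.3,0]},
    {"linear":[28,-12.3,0]}
  ],
  "fingers": 0,
  "force": 40
}}

```text
schema error: expected keys linear, twist
```

>>> {"api": "apply_moves", "payload": {
  "plan": [
    {"linear":[28,-12.3,0]},
    {"linear":[28,-12.3,0]},
    {"linear":[28,-12.3,15]},
    {"linear":[28,-12.3,25]},
    {"linear":[28,-12.3,25]},
    {"linear":[28,-12.3,25]},
    {"linear":[28,-12.3,15]},
    {"linear":[0,0,0]},
    {"linear":[0,0,0]}
  ]
}}

```text
schema error: expected keys linear, twist
```

```bash
cat >> h.py <<'E'
yaw=.325;HX=np.array([np.cos(yaw),np.sin(yaw),0]);HY=np.array([-np.sin(yaw),np.cos(yaw),0])
O=np.array([.5682,-.1217,0])
def rel(X): d=np.array(X)-O; return np.round([d@HX*1e3,d@HY*1e3,d[2]*1e3],1)
E
python3 - <<'E'
from h import *
s=read_state();print(s["t"],s["eef_pos"],np.round(s["orientation"],3).tolist(),s["width"],s["wrist_force"],rel(s["eef_pos"]))
n=0
for c in("top","side"):
    p=camera(c);print(c,proj(p,s["eef_pos"]))
    u,v=map(int,proj(p,s["eef_pos"]))
    cv2.imwrite(f"pics/{c}2.png",cv2.resize(p["frame"][v-80:v+80,u-100:u+100],None,fx=3.5,fy=3.5,interpolation=2))
E
```

```text
1.2 [ 0.23279092 -0.52576822  0.20176302] [[0.914, 0.405, 0.0], [0.405, -0.914, 0.0], [0.0, -0.0, -1.0]] 0.9989325558085759 [-0.62445063 -0.43024746 -0.61362694] [-446.9 -275.8  201.8]
top (np.float64(721.6482273856642), np.float64(445.6833077165811))
side (np.float64(-111.57561643056596), np.float64(515.805942776479))
```

Both move calls were refused because every row needs a twist value. I'll resend them.

>>> {"api": "apply_moves", "payload": {
  "plan": [
    {"linear":[0,0,0],"twist":5.3},
    {"linear":[28,-12.3,0],"twist":0},
    {"linear":[28,-12.3,0],"twist":0},
    {"linear":[28,-12.3,0],"twist":0},
    {"linear":[28,-12.3,0],"twist":0},
    {"linear":[28,-12.3,0],"twist":0},
    {"linear":[28,-12.3,0],"twist":0},
    {"linear":[28,-12.3,0],"twist":0},
    {"linear":[28,-12.3,0],"twist":0},
    {"linear":[28,-12.3,0],"twist":0}
  ],
  "fingers": 0,
  "force": 40
}}

```text
t: 2.13
eef_pos: [0.4374, -0.3394, 0.202]
orientation: [[0.948, 0.319, 0.0], [0.319, -0.948, -0.0], [0.0, 0.0, -1.0]]
wrist_force: [0.2, 0.2, 0.8]
width: -0.005
```

>>> {"api": "apply_moves", "payload": {
  "plan": [
    {"linear":[28,-12.3,0],"twist":0},
    {"linear":[28,-12.3,0],"twist":0},
    {"linear":[28,-12.3,15],"twist":0},
    {"linear":[28,-12.3,25],"twist":0},
    {"linear":[28,-12.3,25],"twist":0},
    {"linear":[28,-12.3,25],"twist":0},
    {"linear":[28,-12.3,15],"twist":0},
    {"linear":[0,0,0],"twist":0},
    {"linear":[0,0,0],"twist":0}
  ]
}}

```text
t: 2.88
eef_pos: [0.5946, -0.1946, 0.095]
orientation: [[0.947, 0.321, -0.003], [0.321, -0.947, 0.001], [-0.002, -0.002, -1.0]]
wrist_force: [-1.0, -0.8, 0.4]
width: 0.0
```

Run:
```python
from h import *
s=read_state();print(s["t"],s["eef_pos"],np.round(s["orientation"],3).tolist(),s["width"],s["wrist_force"],rel(s["eef_pos"]))
for c in("top","side"):
    p=camera(c);print(c,proj(p,s["eef_pos"]))
    u,v=map(int,proj(p,s["eef_pos"]))
    cv2.imwrite(f"pics/{c}2.png",cv2.resize(p["frame"][v-80:v+80,u-100:u+100],None,fx=3.5,fy=3.5,interpolation=2))
```

```text
2.8833 [ 0.59460849 -0.19463813  0.095013  ] [[0.947, 0.321, -0.003], [0.321, -0.947, 0.001], [-0.002, -0.002, -1.0]] 0.00011569013901854934 [-0.96071945 -0.75398593  0.41982605] [  1.7 -77.6  95. ]
top (np.float64(442.7932458114381), np.float64(196.38649554555437))
side (np.float64(383.98973223483256), np.float64(298.5366449499422))
```

View pics/side2.png

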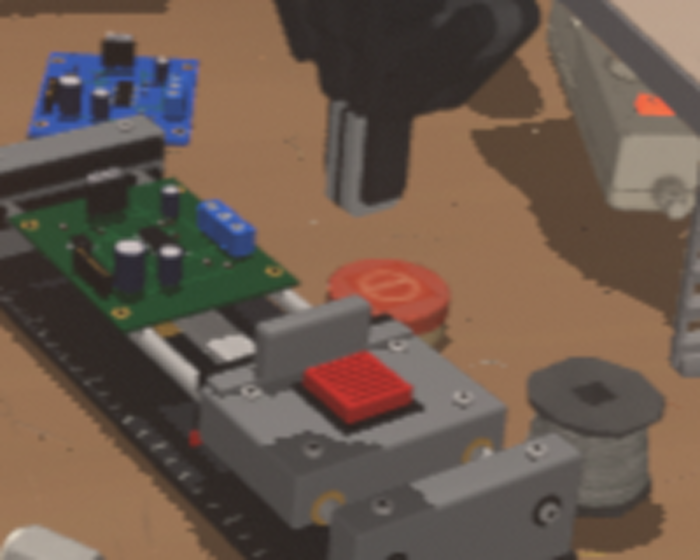

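View pics/top2.png

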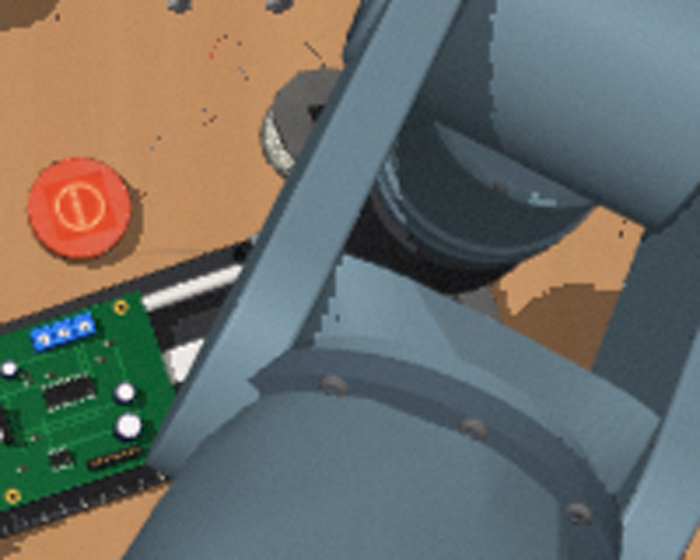

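The side picture puts the fingertips at about crop (365,208), some 20 px above where the TCP projects (350,280). I'll check that with a fresh picture before going down.

Run:
```python
from h import *
s=read_state();print(s["t"],s["eef_pos"],s["width"],np.round(s["qd"],3))
p=camera("side");f=p["frame"].copy()
for dz in(0,.019,.04,.073):
    u,v=proj(p,s["eef_pos"]+np.array([0,0,dz]));cv2.circle(f,(round(u),round(v)),1,(0,255,255),-1);print(dz,u,v)
cv2.imwrite("pics/side3.png",cv2.resize(f[160:380,280:500],None,fx=2.7,fy=2.7,interpolation=0))
w=camera("wrist");cv2.imwrite("pics/wrist3.png",w["frame"]);print(w["vertical_fov"],w["cx"],w["cy"],np.round(w["hand_eye"],3).tolist())
```

```text
2.9833 [ 0.5948025  -0.19697836  0.09722188] -0.0011136781242289267 [-0.02  -0.022 -0.003  0.     0.     0.002]
0 384.8642798573004 297.9123318474751
0.019 386.0050721624543 283.96995357719146
0.04 387.2985672788566 268.16129312062355
0.073 389.40374063007283 242.43257540875553
65.70646984690485 318.5265125963463 239.21101864526906 [[0.001, -0.956, -0.292, 0.074], [1.0, 0.0, 0.001, -0.0], [-0.0, -0.292, 0.956, -0.17], [0.0, 0.0, 0.0, 1.0]]
```

View pics/side3.png

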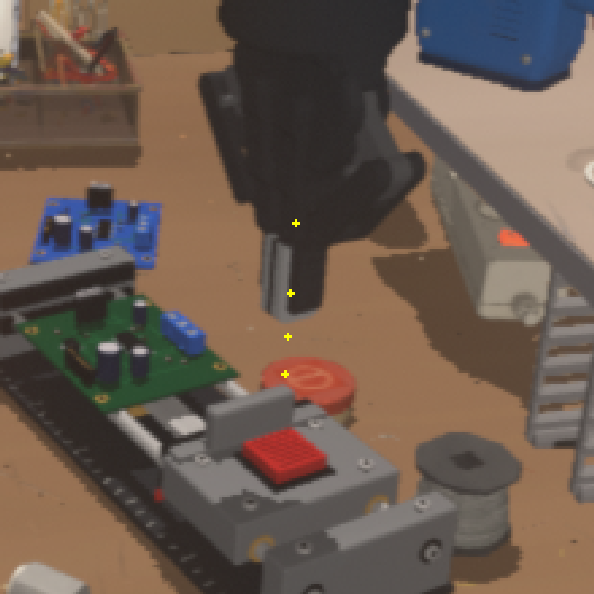

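View pics/wrist3.png

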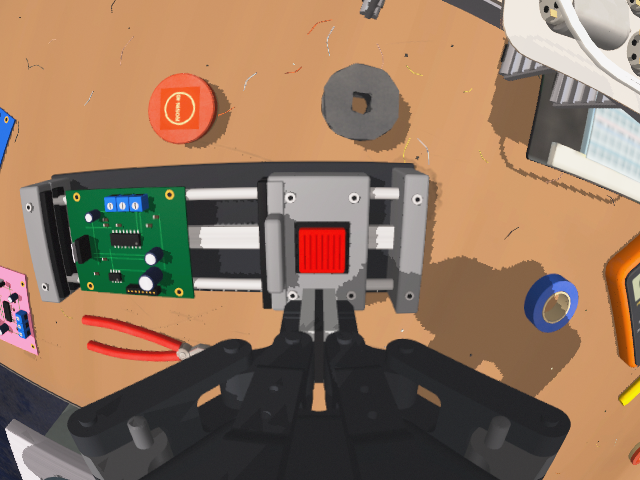

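Both cameras put the shut tips about 28 mm behind the nominal TCP, while the button and camera calibrations agree with each other. So I'll go down in guarded steps and let the wrist force tell me when there's contact.

>>> {"api": "apply_moves", "payload": {
  "plan": [
    {"linear":[0,-7.5,6],"twist":0},
    {"linear":[0,0,6],"twist":0},
    {"linear":[0,0,6],"twist":0},
    {"linear":[0,0,6],"twist":0},
    {"linear":[0,0,6],"twist":0},
    {"linear":[0,0,4],"twist":0},
    {"linear":[0,0,0],"twist":0},
    {"linear":[0,0,0],"twist":0}
  ]
}}

```text
t: 3.75
eef_pos: [0.5921, -0.1893, 0.0623]
orientation: [[0.948, 0.319, -0.001], [0.319, -0.948, 0.0], [-0.001, -0.001, -1.0]]
wrist_force: [0.3, -0.7, 0.7]
width: -0.002
```

```bash
cat >> h.py <<'E'
def snap(name):
    s=read_state();print(s["t"],s["eef_pos"],"F",np.round(s["wrist_force"],2),rel(s["eef_pos"]),s["width"])
    p=camera("side");f=p["frame"].copy()
    u,v=proj(p,s["eef_pos"]);print(u,v)
    cv2.imwrite(f"pics/{name}.png",cv2.resize(f[190:390,260:480],None,fx=3,fy=3,interpolation=2));return p
E
python3 -c "
from h import *
snap('side4')"
```

```text
3.75 [ 0.5921386  -0.18933902  0.0623216 ] F [ 0.31 -0.66  0.66] [  1.1 -71.7  62.3] -0.00211573008426288
378.9091850823381 319.5036609063679
```

View pics/side4.png

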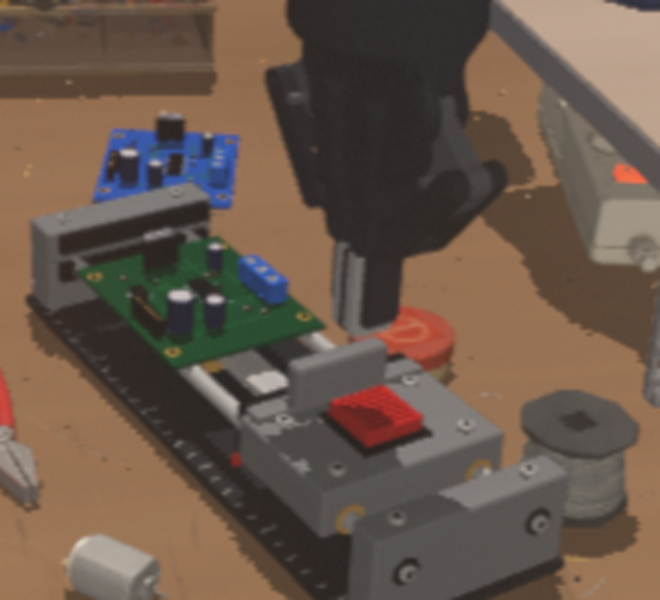

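Nothing touched yet, and the tip still shows at crop (370,330), about 27 mm above the nominal TCP. I'll keep going down, shifted back slightly for clearance to the thumb rest.

>>> {"api": "apply_moves", "payload": {
  "plan": [
    {"linear":[0,2,6],"twist":0},
    {"linear":[0,0,6],"twist":0},
    {"linear":[0,0,5],"twist":0},
    {"linear":[0,0,3],"twist":0},
    {"linear":[0,0,0],"twist":0}
  ]
}}

```text
t: 4.22
eef_pos: [0.5922, -0.1909, 0.0415]
orientation: [[0.948, 0.319, -0.002], [0.319, -0.948, 0.001], [-0.001, -0.002, -1.0]]
wrist_force: [-0.4, 0.3, -0.9]
width: 0.002
```

```bash
python3 -c "
from h import *
snap('side5')
w=camera('wrist');cv2.imwrite('pics/wrist5.png',w['frame'])"
```

```text
4.2167 [ 0.5921647  -0.1908528   0.04145848] F [-0.39  0.3  -0.85] [  0.6 -73.2  41.5] 0.0015690918272554758
378.17297718321214 334.3942688038673
```

View pics/side5.png

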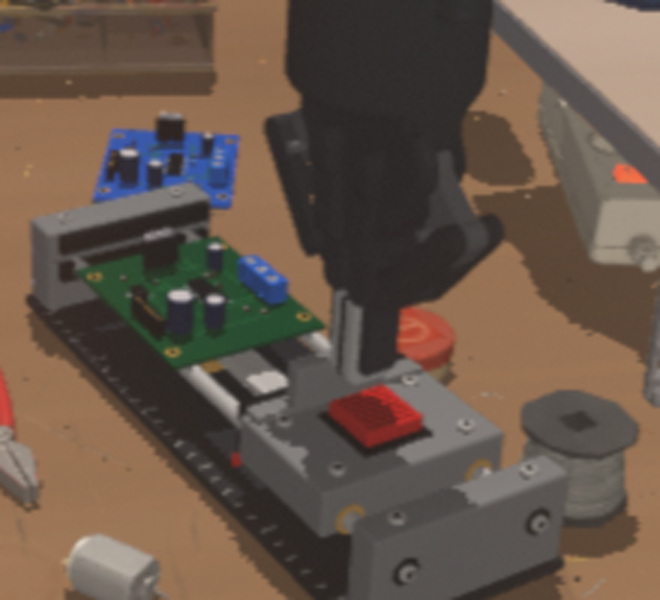

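View pics/wrist5.png

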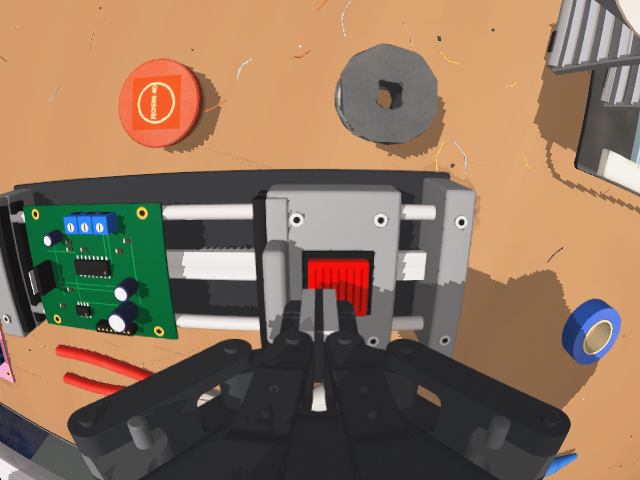

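The tips are over the left part of the button, with a visible gap to the thumb rest: wrist columns 285 (rest) against 301 (tip). I'll press down with force checks.

>>> {"api": "apply_moves", "payload": {
  "plan": [
    {"linear":[0,0,4],"twist":0},
    {"linear":[0,0,4],"twist":0},
    {"linear":[0,0,2],"twist":0},
    {"linear":[0,0,0],"twist":0}
  ]
}}

```text
t: 4.65
eef_pos: [0.5925, -0.191, 0.032]
orientation: [[0.948, 0.319, -0.001], [0.319, -0.948, 0.001], [-0.001, -0.001, -1.0]]
wrist_force: [0.6, 0.4, 0.1]
width: -0.001
```

>>> {"api": "apply_moves", "payload": {
  "plan": [
    {"linear":[0,0,2],"twist":0},
    {"linear":[0,0,2],"twist":0},
    {"linear":[0,0,0],"twist":0}
  ]
}}

```text
t: 4.9
eef_pos: [0.5932, -0.1914, 0.0288]
orientation: [[0.948, 0.319, 0.0], [0.319, -0.948, -0.0], [0.0, 0.0, -1.0]]
wrist_force: [0.7, -0.4, 1.6]
width: 0.001
```

```bash
python3 -c "
from h import *
snap('side6')"
```

```text
4.9 [ 0.59321753 -0.19142192  0.0287895 ] F [ 0.73 -0.36  1.63] [  1.4 -74.1  28.8] 0.0012040939122974865
378.44761540719213 343.0392318489389
```

View pics/side6.png

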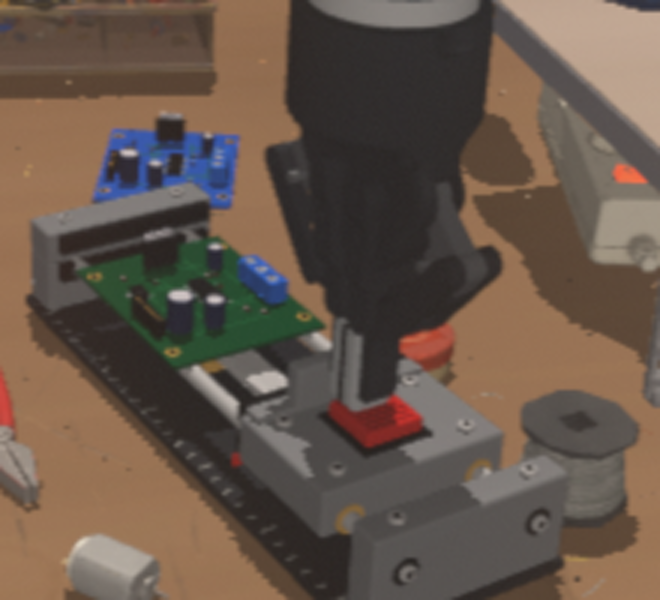

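The tip (crop 370,405) is just reaching the button. I'll press it down.

>>> {"api": "apply_moves", "payload": {
  "plan": [
    {"linear":[0,0,2],"twist":0},
    {"linear":[0,0,2],"twist":0},
    {"linear":[0,0,0],"twist":0}
  ]
}}

```text
t: 5.2
eef_pos: [0.5932, -0.1914, 0.0248]
orientation: [[0.948, 0.319, 0.0], [0.319, -0.948, -0.0], [0.0, 0.0, -1.0]]
wrist_force: [-0.4, -0.6, 3.7]
width: -0.001
```

>>> {"api": "apply_moves", "payload": {
  "plan": [
    {"linear":[0,0,2],"twist":0},
    {"linear":[0,0,0],"twist":0}
  ]
}}

```text
t: 5.37
eef_pos: [0.5932, -0.1914, 0.0228]
orientation: [[0.948, 0.319, 0.0], [0.319, -0.948, -0.0], [0.0, 0.0, -1.0]]
wrist_force: [-0.2, 0.3, 4.1]
width: 0.003
```

>>> {"api": "apply_moves", "payload": {
  "plan": [
    {"linear":[0,0,1.5],"twist":0},
    {"linear":[0,0,0],"twist":0}
  ]
}}

```text
t: 5.53
eef_pos: [0.5934, -0.1918, 0.022]
orientation: [[0.948, 0.319, 0.001], [0.319, -0.948, -0.001], [0.0, 0.001, -1.0]]
wrist_force: [-1.9, -0.3, 6.8]
width: 0.001
```

>>> {"api": "apply_moves", "payload": {
  "plan": [
    {"linear":[0,0,1],"twist":0},
    {"linear":[0,0,0],"twist":0}
  ]
}}

```text
t: 5.7
eef_pos: [0.5936, -0.1923, 0.0219]
orientation: [[0.948, 0.319, 0.001], [0.319, -0.948, -0.002], [0.0, 0.002, -1.0]]
wrist_force: [-3.7, -1.1, 12.3]
width: 0.001
```

The button is bottomed: z has stopped at 22 mm and the force is 12 N. Now I'll slide it left.

>>> {"api": "apply_moves", "payload": {
  "plan": [
    {"linear":[0,-2,0],"twist":0},
    {"linear":[0,-3,0],"twist":0},
    {"linear":[0,-4,0],"twist":0},
    {"linear":[0,-4,0],"twist":0},
    {"linear":[0,-4,0],"twist":0},
    {"linear":[0,-3,0],"twist":0},
    {"linear":[0,0,0],"twist":0}
  ]
}}

```text
t: 6.28
eef_pos: [0.5871, -0.1729, 0.0219]
orientation: [[0.948, 0.319, 0.001], [0.319, -0.948, -0.002], [0.001, 0.002, -1.0]]
wrist_force: [-4.3, -0.7, 12.6]
width: 0.002
```

```bash
python3 -c "
from h import *
snap('side7')"
```

```text
6.2833 [ 0.58709295 -0.17288496  0.02191785] F [-4.31 -0.71 12.57] [  1.6 -54.5  21.9] 0.0018084539724644358
369.30775328080017 339.6758834857419
```

View pics/side7.png

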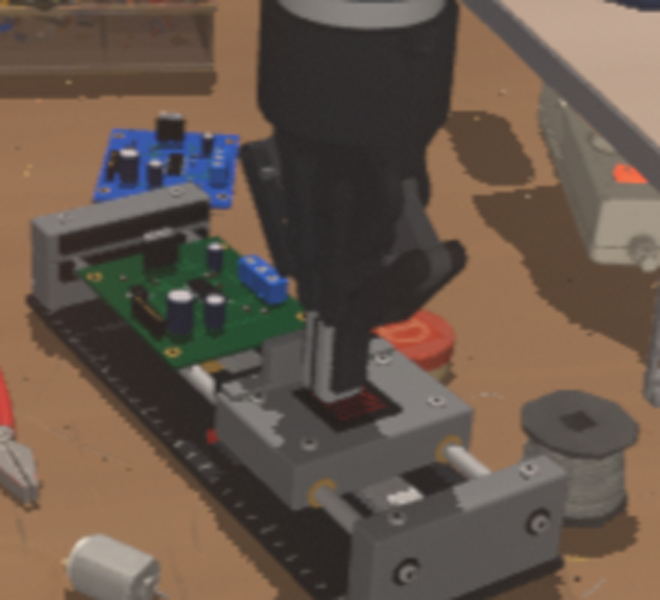

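The jaw rides along with the button held down. I'll continue, then check how the board enters the groove.

>>> {"api": "apply_moves", "payload": {
  "plan": [
    {"linear":[0,-3,0],"twist":0},
    {"linear":[0,-3,0],"twist":0},
    {"linear":[0,-3,0],"twist":0},
    {"linear":[0,-3,0],"twist":0},
    {"linear":[0,-3,0],"twist":0},
    {"linear":[0,-3,0],"twist":0},
    {"linear":[0,-3,0],"twist":0},
    {"linear":[0,-3,0],"twist":0},
    {"linear":[0,0,0],"twist":0}
  ]
}}

```text
t: 7.08
eef_pos: [0.5795, -0.1502, 0.0219]
orientation: [[0.948, 0.319, 0.001], [0.319, -0.948, -0.002], [0.001, 0.002, -1.0]]
wrist_force: [-3.7, -0.7, 13.0]
width: 0.003
```

```bash
python3 -c "
from h import *
snap('side8')"
```

```text
7.0833 [ 0.5795159  -0.15015043  0.0219163 ] F [-3.74 -0.71 13.02] [  1.6 -30.6  21.9] 0.003313321621235849
358.97840085666223 330.42625934053416
```

View pics/side8.png

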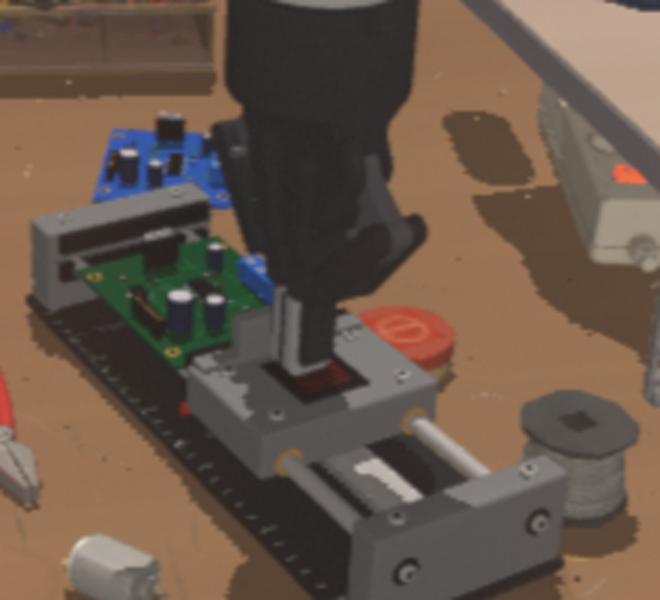

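The jaw now meets the board at crop (180,355). I'll go slower for the rest.

>>> {"api": "apply_moves", "payload": {
  "plan": [
    {"linear":[0,-2,0],"twist":0},
    {"linear":[0,-2,0],"twist":0},
    {"linear":[0,-2,0],"twist":0},
    {"linear":[0,-2,0],"twist":0},
    {"linear":[0,-2,0],"twist":0},
    {"linear":[0,-2,0],"twist":0},
    {"linear":[0,-2,0],"twist":0},
    {"linear":[0,0,0],"twist":0}
  ]
}}

```text
t: 7.8
eef_pos: [0.5752, -0.1371, 0.0219]
orientation: [[0.948, 0.319, 0.001], [0.319, -0.948, -0.002], [0.001, 0.002, -1.0]]
wrist_force: [-3.9, -1.9, 13.3]
width: 0.001
```

```bash
python3 -c "
from h import *
snap('side9')
w=camera('wrist');cv2.imwrite('pics/wrist9.png',w['frame'])"
```

```text
7.8 [ 0.57516221 -0.1371288   0.02191401] F [-3.88 -1.86 13.29] [  1.7 -16.8  21.9] 0.0012775843756382237
353.28022980229656 325.33455296862337
```

View pics/side9.png

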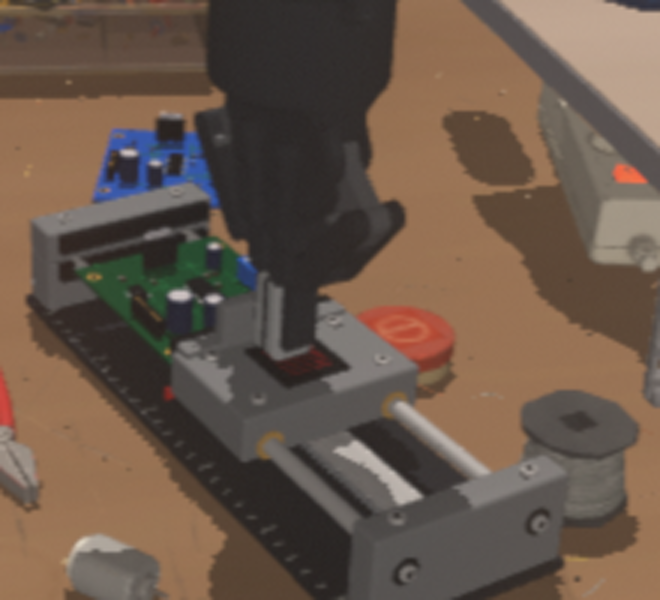

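View pics/wrist9.png

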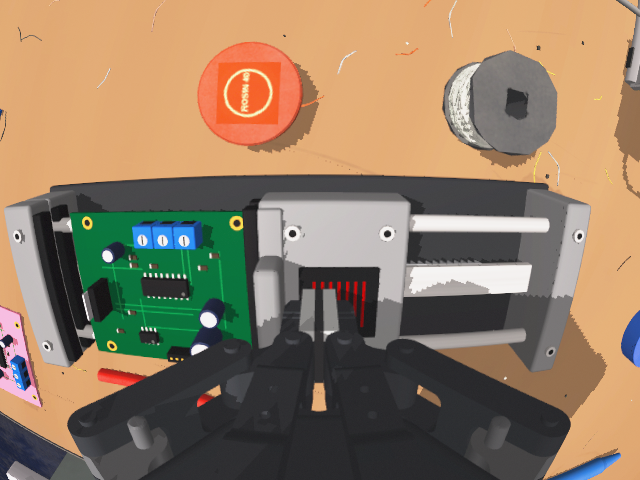

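The board's right edge sits in the jaw groove, and its left edge is near the fixed jaw. I'll do the last stretch guarded.

>>> {"api": "apply_moves", "payload": {
  "plan": [
    {"linear":[0,-2,0],"twist":0},
    {"linear":[0,-2,0],"twist":0},
    {"linear":[0,-2,0],"twist":0},
    {"linear":[0,-1,0],"twist":0},
    {"linear":[0,0,0],"twist":0}
  ]
}}

```text
t: 8.32
eef_pos: [0.573, -0.1307, 0.0219]
orientation: [[0.948, 0.319, 0.001], [0.319, -0.948, -0.002], [0.001, 0.002, -1.0]]
wrist_force: [-4.3, -1.7, 14.0]
width: -0.001
```

>>> {"api": "apply_moves", "payload": {
  "plan": [
    {"linear":[0,-1,0],"twist":0},
    {"linear":[0,-1,0],"twist":0},
    {"linear":[0,0,0],"twist":0}
  ]
}}

```text
t: 8.57
eef_pos: [0.5724, -0.1289, 0.0219]
orientation: [[0.948, 0.319, 0.001], [0.319, -0.948, -0.002], [0.001, 0.002, -1.0]]
wrist_force: [-4.4, -1.3, 12.1]
width: -0.001
```

>>> {"api": "apply_moves", "payload": {
  "plan": [
    {"linear":[0,-1,0],"twist":0},
    {"linear":[0,-1,0],"twist":0},
    {"linear":[0,0,0],"twist":0}
  ]
}}

```text
t: 8.82
eef_pos: [0.5718, -0.127, 0.0219]
orientation: [[0.948, 0.319, 0.002], [0.319, -0.948, -0.002], [0.001, 0.002, -1.0]]
wrist_force: [-3.8, -2.1, 12.4]
width: 0.001
```

>>> {"api": "apply_moves", "payload": {
  "plan": [
    {"linear":[0,-1,0],"twist":0},
    {"linear":[0,-1,0],"twist":0},
    {"linear":[0,0,0],"twist":0}
  ]
}}

```text
t: 9.07
eef_pos: [0.5712, -0.1251, 0.0219]
orientation: [[0.948, 0.319, 0.002], [0.319, -0.948, -0.002], [0.001, 0.002, -1.0]]
wrist_force: [-4.2, -2.2, 12.7]
width: -0.001
```

>>> {"api": "apply_moves", "payload": {
  "plan": [
    {"linear":[0,-1,0],"twist":0},
    {"linear":[0,-1,0],"twist":0},
    {"linear":[0,0,0],"twist":0}
  ]
}}

```text
t: 9.32
eef_pos: [0.5705, -0.1232, 0.0219]
orientation: [[0.948, 0.319, 0.002], [0.319, -0.948, -0.002], [0.001, 0.002, -1.0]]
wrist_force: [-4.1, -3.0, 12.3]
width: -0.003
```

```bash
python3 -c "
from h import *
snap('side10')
w=camera('wrist');cv2.imwrite('pics/wrist10.png',w['frame'])"
```

```text
9.3167 [ 0.57050293 -0.12321577  0.02191707] F [-4.1  -3.02 12.29] [ 1.7 -2.2 21.9] -0.0025728348945041235
347.3609909557134 320.0470595400489
```

View pics/side10.png

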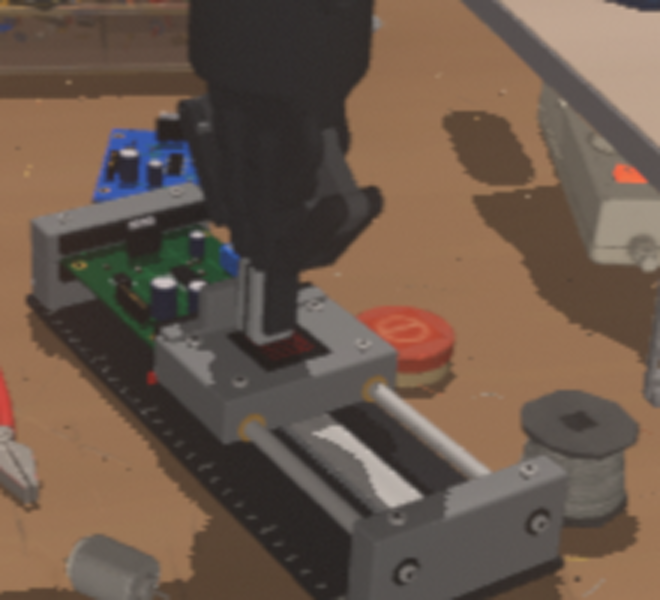

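View pics/wrist10.png

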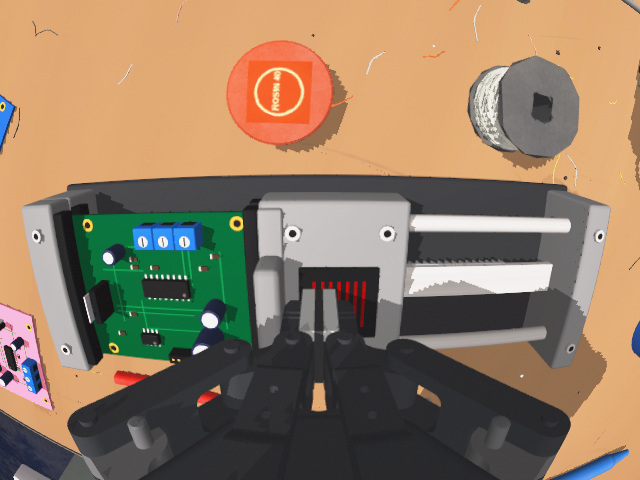

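The tip hasn't slid on the button and the push force is still low, so the stop isn't reached yet. I'll keep going in small steps.

>>> {"api": "apply_moves", "payload": {
  "plan": [
    {"linear":[0,-1,0],"twist":0},
    {"linear":[0,-1,0],"twist":0},
    {"linear":[0,0,0],"twist":0}
  ]
}}

```text
t: 9.67
eef_pos: [0.5706, -0.1223, 0.0219]
orientation: [[0.948, 0.319, 0.003], [0.319, -0.948, -0.004], [0.002, 0.004, -1.0]]
wrist_force: [-2.0, -5.8, 9.1]
width: 0.001
```

>>> {"api": "apply_moves", "payload": {
  "plan": [
    {"linear":[0,-1,0],"twist":0},
    {"linear":[0,-1,0],"twist":0},
    {"linear":[0,0,0],"twist":0}
  ]
}}

```text
t: 9.92
eef_pos: [0.5706, -0.1221, 0.022]
orientation: [[0.948, 0.319, 0.005], [0.319, -0.948, -0.006], [0.003, 0.007, -1.0]]
wrist_force: [1.0, -12.1, 5.3]
width: -0.002
```

>>> {"api": "apply_moves", "payload": {
  "plan": [
    {"linear":[0,-1,0],"twist":0},
    {"linear":[0,-1,0],"twist":0},
    {"linear":[0,0,0],"twist":0}
  ]
}}

```text
t: 10.17
eef_pos: [0.5707, -0.122, 0.0221]
orientation: [[0.948, 0.318, 0.006], [0.319, -0.948, -0.009], [0.003, 0.01, -1.0]]
wrist_force: [3.2, -17.9, 2.3]
width: -0.004
```

The push force rises to about 18 N with no more travel, so something hard is in the way. I'll check whether it's the stop.

```bash
python3 -c "
from h import *
p=snap('side11')
cv2.imwrite('pics/side11b.png',cv2.resize(p['frame'][240:340,260:390],None,fx=6,fy=6,interpolation=2))
w=camera('wrist');cv2.imwrite('pics/wrist11.png',w['frame'])"
```

```text
10.1667 [ 0.57066052 -0.12204154  0.02210526] F [  3.17 -17.94   2.32] [ 2.2 -1.1 22.1] -0.0035821982545136545
347.2690889752182 319.45360992812977
```

View pics/side11b.png

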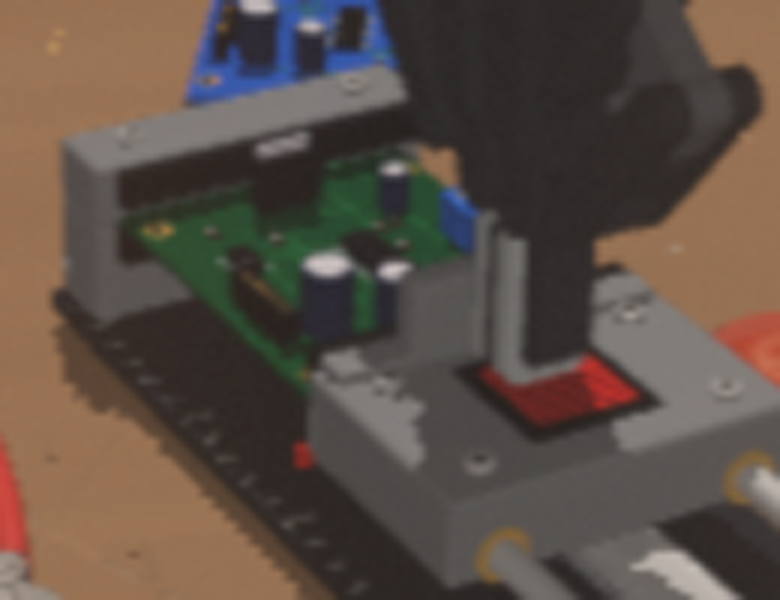

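View pics/wrist11.png

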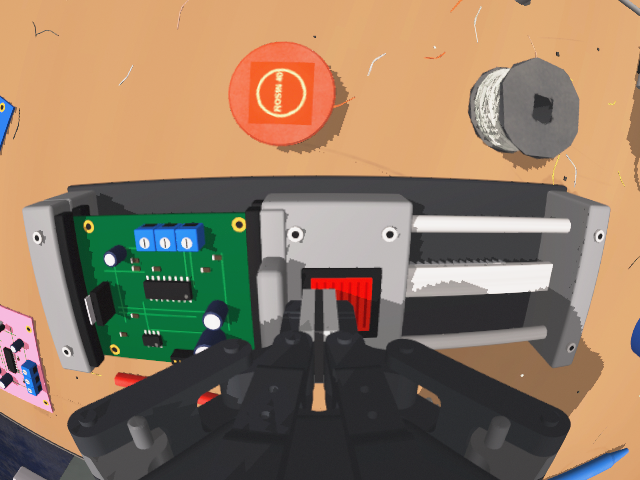

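```bash
cat >> h.py <<'E'
def watz(pose,w,u,v,z):
    # pose=(pos,R)
    f=240/np.tan(np.radians(w[0])/2);cx,cy=w[1],w[2];H=np.array(w[3])
    r=np.hypot(u-cx,v-cy);th=r/f;a=np.array([(u-cx)/r*np.sin(th),(v-cy)/r*np.sin(th),np.cos(th)])
    pos,R=pose;o=pos+R@H[:3,3];d=R@(H[:3,:3]@a);return o+d*(z-o[2])/d[2]
E
python3 - <<'E'
from h import *
w0=camera("wrist");w=(w0["vertical_fov"],w0["cx"],w0["cy"],w0["hand_eye"])
s=read_state();P2=(np.array(s["eef_pos"]),np.array(s["orientation"]))
R1=np.array([[0.948,0.319,0],[0.319,-0.948,0],[0,0,-1.]])
P1=(np.array([0.5948,-0.1970,0.0972]),R1)
print("t",s["t"],s["wrist_force"])
def show(n,P,L):
    for k,u,v,z in L: print(n,k,rel(watz(P,w,u,v,z)))
show("before",P1,[("fixscrA",29,207,.054),("fixscrB",45,287,.054),("endscrA",417,199,.054),("endscrB",409,296,.054),("jawscrA",290,198,.05),("jawscrB",354,198,.05),("button",323,250,.058),("boardL",78,230,.0404),("boardR",190,230,.0404)])
show("now",P2,[("fixscrA",38,238,.054),("fixscrB",67,352,.054),("endscrA",600,237,.054),("endscrB",571,349,.054),("jawscrA",295,234,.05),("jawscrB",389,234,.05),("button",343,302,.051),("boardL",77,225,.0404),("boardR",247,225,.0404)])
cv2.imwrite("pics/w12.png",cv2.resize(w0["frame"][180:380,10:390],None,fx=2.1,fy=2.1,interpolation=2))
E
```

```text
t 10.3167 [  2.03696132 -18.09334057   1.3180645 ]
before fixscrA [ 34.3 134.2  54. ]
before fixscrB [-29.8 134.4  54. ]
before endscrA [  34.5 -138.7   54. ]
before endscrB [ -29.2 -138.6   54. ]
before jawscrA [ 33.8 -62.8  50. ]
before jawscrB [  33.9 -101.    50. ]
before button [  3.9 -82.5  58. ]
before boardL [12.3 98.2 40.4]
before boardR [11.6  5.1 40.4]
now fixscrA [ 34.3 134.1  54. ]
now fixscrB [-29.6 134.6  54. ]
now endscrA [  33.9 -138.9   54. ]
now endscrB [ -30.  -138.8   54. ]
now jawscrA [34.3  8.6 50. ]
now jawscrB [ 34.2 -29.3  50. ]
now button [  4.4 -11.1  51. ]
now boardL [ 36.9 117.6  40.4]
now boardR [35.6 29.7 40.4]
```

View pics/w12.png

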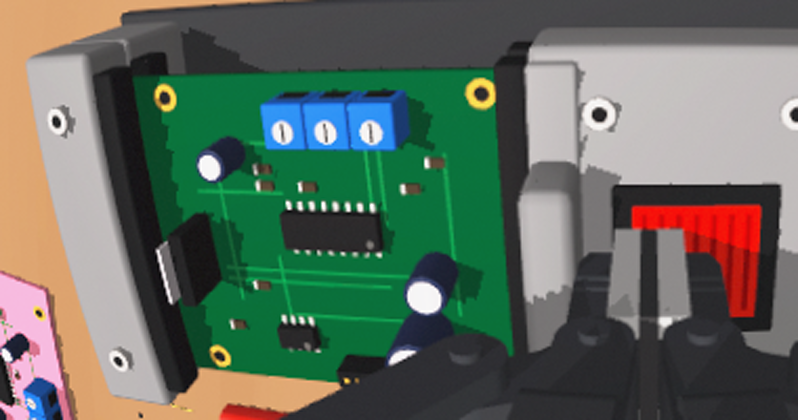

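The jaw has travelled about 72 mm. The visible board length between the lips is about 88 mm, against 89.5 mm expected at home; a notch short would be about 93.5 mm. So this is the stop, with the board captured square. I'll ease most of the side push, keeping a little toward the stop, then lift straight up.

>>> {"api": "apply_moves", "payload": {
  "plan": [
    {"linear":[0,1.5,0.5],"twist":0},
    {"linear":[0,1.5,0.5],"twist":0},
    {"linear":[0,0,0],"twist":0},
    {"linear":[0,0,0],"twist":0}
  ]
}}

```text
t: 10.65
eef_pos: [0.5706, -0.1221, 0.0219]
orientation: [[0.948, 0.318, 0.004], [0.319, -0.948, -0.004], [0.002, 0.005, -1.0]]
wrist_force: [-4.6, -6.4, 15.8]
width: 0.001
```

>>> {"api": "apply_moves", "payload": {
  "plan": [
    {"linear":[0,0,2],"twist":0},
    {"linear":[0,0,-3],"twist":0},
    {"linear":[0,0,-3],"twist":0},
    {"linear":[0,0,-4],"twist":0},
    {"linear":[0,0,-5],"twist":0},
    {"linear":[0,0.5,-8],"twist":0},
    {"linear":[0,1,-15],"twist":0},
    {"linear":[0,2,-25],"twist":0},
    {"linear":[0,2,-30],"twist":0},
    {"linear":[0,0,0],"twist":0}
  ]
}}

```text
t: 11.48
eef_pos: [0.574, -0.1257, 0.1163]
orientation: [[0.948, 0.319, 0.008], [0.319, -0.948, -0.003], [0.007, 0.006, -1.0]]
wrist_force: [0.4, -0.3, 1.2]
width: 0.003
```

Run:
```python
from h import *
p=snap('side13')
cv2.imwrite('pics/side13b.png',cv2.resize(p['frame'][240:360,260:400],None,fx=5.5,fy=5,interpolation=2))
w=camera('wrist');cv2.imwrite('pics/wrist13.png',w['frame'])
```

```text
11.4833 [ 0.57395011 -0.12569196  0.11626494] F [ 0.35 -0.31  1.2 ] [  4.2  -5.6 116.3] 0.0030699017581029154
353.57165011703705 258.42939063921966
```

View pics/side13b.png

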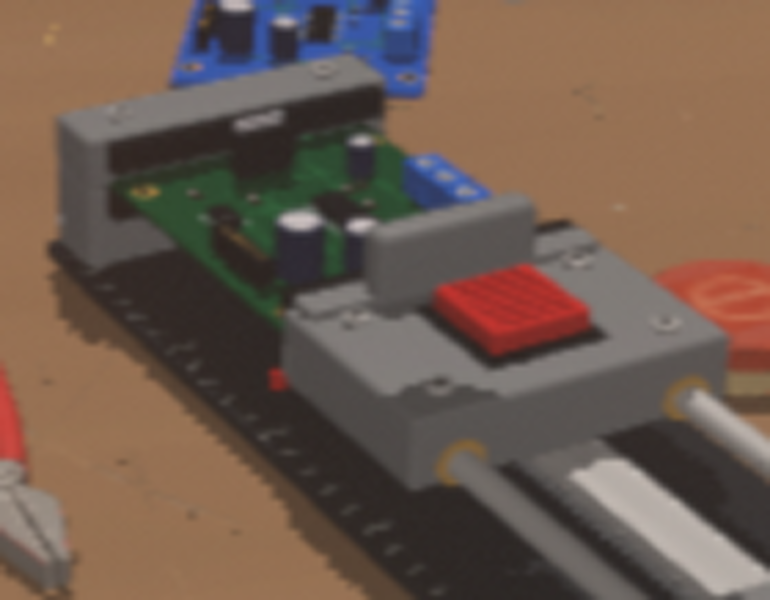

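View pics/wrist13.png

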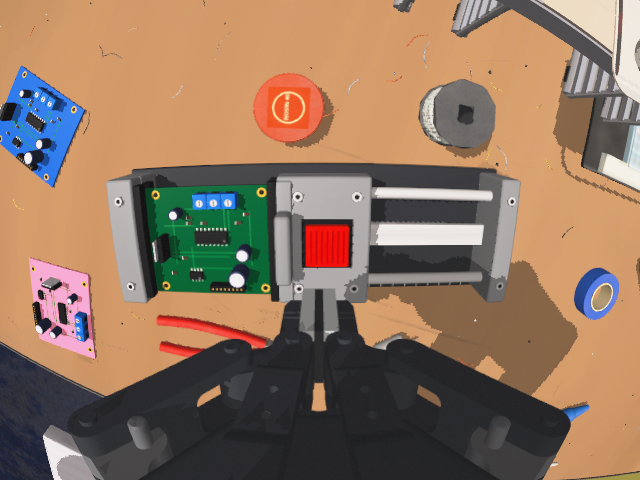

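The button has sprung up (side crop 515,310) and the board sits square in both grooves. One last check of the jaw position and the bystanders.

Run:
```python
from h import *
s=read_state();w0=camera("wrist");w=(w0["vertical_fov"],w0["cx"],w0["cy"],w0["hand_eye"]);P=(np.array(s["eef_pos"]),np.array(s["orientation"]))
for k,u,v,z in [("fixA",118,202,.054),("fixB",131,286,.054),("endA",512,201,.054),("jawA",298,197,.05),("jawB",357,197,.05),("jawC",299,289,.05),("btn",327,246,.058),("btn_down?",327,246,.051),("boardL",153,230,.0404),("boardR",268,230,.0404)]: print(k,rel(watz(P,w,u,v,z)))
p=camera("side")
for t in("button_top","board","side_cutters","flux_tin","motor_desk","solder_reel"):
    print(t,[(np.round(r["location"],3),round(r["conf"],2)) for r in search_frame(t,p)[:2]])
print(read_state()["t"])
```

```text
fixA [ 32.9 134.8  54. ]
fixB [-30.  134.5  54. ]
endA [  33.4 -136.6   54. ]
jawA [32.8  9.3 50. ]
jawB [ 32.8 -28.2  50. ]
jawC [-30.9   9.7  50. ]
btn [ 2.7 -9.1 58. ]
btn_down? [ 0.4 -9.3 51. ]
boardL [  8.9 115.9  40.4]
boardR [ 8.4 30.6 40.4]
button_top [(array([ 0.572, -0.134,  0.057]), 0.89)]
board [(array([ 0.53 , -0.04 ,  0.041]), 0.97), (array([0.585, 0.157, 0.003]), 0.89)]
side_cutters [(array([ 0.448, -0.099,  0.012]), 0.76), (array([ 0.572, -0.134,  0.058]), 0.73)]
flux_tin [(array([ 0.53 , -0.039,  0.039]), 0.62), (array([ 0.653, -0.089,  0.017]), 0.56)]
motor_desk [(array([ 0.486, -0.232,  0.014]), 0.63)]
solder_reel [(array([ 0.69 , -0.208,  0.039]), 0.65), (array([ 0.57 , -0.158,  0.033]), 0.44)]
11.9833
```

```bash
python3 -c "
from rig import *
print(close_job())"
```

```text
the job is handed in; nothing more can be done
None
```

The board is locked in the holder and the job is handed in, at about 12 s of the 32 s allowed. With the shut fingertips I pressed the red button fully down and held it while pushing the jaw about 72 mm left to its stop. There the side force rose to about 18 N with no more travel. I then eased the side push and lifted straight off.

**Last checks:**
- **Button:** it is up again in the side and wrist pictures.
- **Jaw:** it stayed at the stop after release, with its screws within 1 mm of their position before the lift.
- **Board:** it sits square in both grooves. About 85–88 mm of it shows between the lips, against 89.5 mm expected at home.
- **Robot:** it was clear of everything when I handed in.

**What disagreed or was uncertain:**
- **Fingertips:** both cameras showed the shut tips about 28 mm behind the nominal TCP, so I found the button by guarded descent and wrist force.
- **Down force at the stop:** it fell to about 1–2 N for a moment at full side push, less than the 3 N that starts the button. The fingertips had not risen, and it read 15.8 N once I eased the push and pressed again.
- **Holder position:** my estimate along the holder's axis was about 3–5 mm off. I judged the stop from relative distances and contact force instead.
- **Small things:** the cutters, motor and reel were found within 3 mm of where they started. The network put the flux tin about 10 mm from its first reading, at lower confidence. The arm was never near the tin and it looks undisturbed, so I take that as detection error.

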